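# Press a rack lid home with a crank press

## Robot

A 6-joint arm with a two-finger parallel gripper is mounted at the origin on a cart in front of the work surface, level with it; the furniture and walls round the work are solid. World frame = base frame: x ahead of the robot, y to its left, z up, the work surface at z = 0. Lengths are in m, angles in rad, forces in N, time in s.
With the tool pointing down it reaches from about 0.35 to 0.85 m from the base axis. Payload 8.1 kg.
Tool frame: the origin (TCP) lies midway between the tips of the shut fingers; the grasp point (between the pads) lies 19 mm behind it (robot.grip_point_offset is the distance from the TCP to the grasp point, in m); z points along the fingers, y is the line along which they close (so a half turn about z gives the same grasp; the last joint's range is limited). The gripper opens to 93 mm and grips with 3 to 60 N. Pads are 15 mm wide; open, the fingers measure 128 mm over their backs; the gripper's body (75 mm by 188 mm) begins 65 mm behind the grasp point.
Start: joints at [-1.286, 0.13, 1.488, -0, 1.523, -0.085], TCP at [0.217, -0.559, 0.219] pointing down, gripper open.
Joint ranges: [-2.96, 2.96], [-0.89, 2.26], [0.02, 2.5], [-1.34, 4.48], [0, 2.73], [-2.66, 2.66]. Speed limits (rad/s): [2.39, 2.39, 2.79, 3.14, 3.14, 3.14].

## Interface

Orientations are given as a rotation vector (axis times angle).
In Python, from plant import robot, read_camera, job gives the robot as it stands.
- The arm moves only by the shell command python3 -m inch 'ROWS' [FORCE]. ROWS is JSON, one flat list of numbers, 5 for each row, row after row: the shift along the world's x, y, z in mm, then the turn about the world's z in degrees, then the opening in per cent of the stroke, from 0 (shut) to 100 (fully open). In form: [dx, dy, dz, yaw, hand, dx, dy, dz, yaw, hand, ...]. A call has 1 to 10 rows; each row is the pose to reach, as a shift and turn from the pose commanded when the call began; what a row does not reach only later rows make up. A row lasts 1/12 s, in which the tool goes at most 41.7 mm and 7.16 degrees, less where a joint would pass 70% of its speed; a pose out of reach is approached as far as the arm can. A call with a gripper value outside its range is refused whole. The fingers move at their own pace and stop on an object; FORCE is the grip in N (left out, the last holds). Time passes only in rows, so rows that repeat a pose let the fingers close. It gives the time, the measured TCP pose, the force, the opening and the grip force at its end, in the units of the state.
- robot.read_state(): the state, without advancing time (a new reading comes with each control period).
- read_camera(name): name is "side" or "top"; returns a dict with "image" (420x560x3 uint8, blue, green, red), "K" (3x3 intrinsics, pixels), "extrinsics" (4x4, takes a point from world to camera coordinates). Camera axes: x right, y down, z forward; pixel columns grow to the right and rows downward; lengths in m; the calibration is good to about 2 mm. A picture is of the moment at which its call begins. There is no depth.
- job.close_job(): hands the job in; it is judged then, once.
The state is a dict: "t": time; "q": joint angles; "dq": joint speeds; "joint_torque": joint torques, N m; "tool_pos": TCP position; "orientation": TCP orientation; "force": force on the tool from outside, world axes, zero at the start; "wrist_torque": the same for the moment, N m; "opening": finger opening in m; "gripper_force": force on a finger pad.
Only numpy, scipy, OpenCV 4.12 (cv2) and the standard library are available. Lean on these libraries where they do the work, as an engineer would, in place of code of your own. Each camera call takes 0.05 s, during which the arm holds its last target. There are 200 camera calls.

## Task

Push the loaded tray fully into the bench press by its black post. Take the red grip and crank it round clockwise until the pad has pressed the rack's blue lid home and bears firmly: about 10 N at the grip, held for a good second, and never more than about 12 N, which would crush the tubes. Then crank back until the pad is well clear of the lid, a good centimetre, and let go, leaving the tray in and the things round the press undisturbed.

Things in the scene. Friction and masses are not known exactly. Their poses are not given: they have to be found in the camera images.
- press: white bench press fixed to the table: base plate 200 x 200 x 12 mm, two columns, bridge whose top is 201 mm above the table. Origin on the table, under the crank's axis; x points to the back (the way the tray goes in), y to the left, z up. At its front (-x) is the tray.
- tray_post (a point): middle of the black upright post (16 to 19 mm across, 56 mm high, this point 26 mm under its top and 48 mm above the table) at the front end of the aluminium tray; it is the tray's handle, 105 mm ahead of the rack's middle. Pushing needs 2 to 4 N; there is a hard stop at the end.
- tray (a joint): how far the tray has been pushed in along the press's +x: 0 out (as at the start), 0.050 m fully home at its stop.
- grip_mid (a point): middle of the red upright grip (22 mm across, 45 mm high) that spins freely on a pin at the end of the crank arm; it stands on the arm, whose top is 24 mm below this point, and goes round the hub in a level circle of radius 45 mm, 236 mm above the table.
- crank_hub (a point): centre of the crank hub's top (30 mm across), on the crank's upright axis, 23 mm lower than the middle of the grip; only the arm and the grip stand higher. At the grip, running free drags with up to 2 N, pressing the lid in takes 3 to 5 N and taking up the slack in the platen 5 to 6 N (the lower figures standing still); then the force rises steeply, to too much within a tenth of a turn.
- crank (a joint): crank angle, rad, growing as it turns clockwise seen from above; 0 to 4.2 at the start, the arm pointing along the press's +x at 0; some 11 to 14 when pressing firmly. Clockwise lowers the pad, 24 mm a turn; anticlockwise raises it. Under load it springs back if let go; free, it stays where it is left.
- pad: black rubber pressing pad, 80 x 115 x 10 mm, hung under the platen on stiff springs with a stiff sliding slack of unknown length (up to a fifth of a turn of the crank, different each time) that is taken up before it bears firmly; origin at the middle of its lower face.
- rack: loose clear micro-tube rack, 85 x 122 x 49 mm, standing in the tray between low lips, with the blue lid on it; origin at the middle of its underside.
- rack_lid (a joint): how far the blue lid (80 x 112 x 6 mm, push fit on the rack) has been pressed down: 0 to 0.002 m at the start (proud), 0.006 m fully home. With the lid home its top is 55 mm above the rack's underside, 73 mm above the table.
- saline_bottle: bystander: white bottle with blue cap, 48 x 48 x 88 mm, behind the press to the right; origin at the middle of its underside.
- petri_b: bystander: clear dish, 78 x 78 x 15 mm, behind the press; origin at the middle of its underside.
- timer: bystander: white bench timer with a blue knob, 51 x 64 x 57 mm, front left of the press; origin at the middle of its underside.

How it is judged:
By the outcome, as a careful person would: the job done as asked, in the order asked, and still so for the second after the job is handed in, with the robot touching nothing.
It also fails if it takes over 72 s, if anything falls off the work surface, if the arm or the gripper's body presses on something with over 40 N, if the wrist force passes 120 N, or if a joint passes its speed limit or range.

## Working session

There is one attempt and no reset: what is moved stays moved. The work goes in short steps, Python scripts to look and compute and a shell command to move; the robot and the scene stay as the last step left them, time stands still between calls to the robot, and variables do not carry over. Pictures are saved under pics/ and viewed, at most 10 in all, crops included, and the job is handed in when it is done.

```bash
ls; mkdir -p pics; python3 - <<'E'
from plant import robot, read_camera
import cv2,numpy as np
for n in("side","top"):
    c=read_camera(n); cv2.imwrite(f"pics/{n}0.png",c["image"]); print(n,c["K"].tolist(),np.round(c["extrinsics"],4).tolist())
s=robot.read_state(); print(s)
E
```

```text
pics
side [[422.9499764898965, 0.0, 275.44439743162], [0.0, 422.9499764898965, 209.53403750951028], [0.0, 0.0, 1.0]] [[-0.9913, -0.1305, -0.0177, 0.5663], [-0.0782, 0.6916, -0.718, -0.0138], [0.1059, -0.7104, -0.6958, 1.1907], [0.0, 0.0, 0.0, 1.0]]
top [[491.6485655053043, 0.0, 272.8386585474939], [0.0, 491.6485655053043, 210.24821999241524], [0.0, 0.0, 1.0]] [[-0.0273, -0.9996, 0.0075, 0.2602], [-0.9899, 0.026, -0.1392, 0.565], [0.1389, -0.0112, -0.9902, 1.203], [0.0, 0.0, 0.0, 1.0]]
{'t': 0.1, 'q': array([-1.28639055e+00,  1.31070152e-01,  1.48915532e+00, -8.90093669e-06,
        1.52300145e+00, -8.54045381e-02]), 'dq': array([ 0.00180254,  0.00013037, -0.0042383 ,  0.00103325,  0.00085257,
        0.0002728 ]), 'joint_torque': array([ 2.35297201e-03, -5.61340427e+01, -4.93094838e+01,  7.72373937e-02,
        2.91246304e-02, -1.62141907e-05]), 'tool_pos': array([ 0.21673561, -0.55894357,  0.21770987]), 'orientation': array([-3.08644237e+00, -5.77294056e-01,  2.68763253e-04]), 'force': array([-0.01105484, -0.46094156, -0.34306046]), 'wrist_torque': array([ 0.01389365, -0.0139244 , -0.00504231]), 'gripper_force': 0.0, 'opening': 0.09290375722748993}
```

View pics/side0.png

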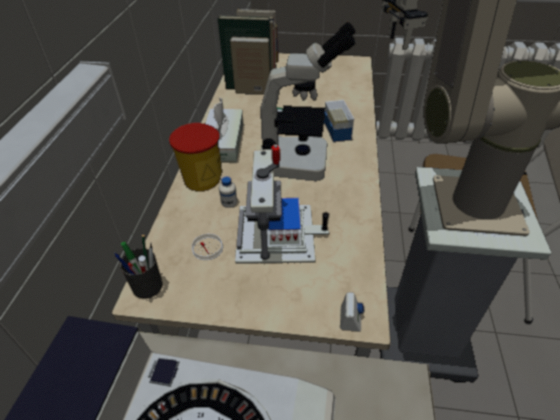

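View pics/top0.png

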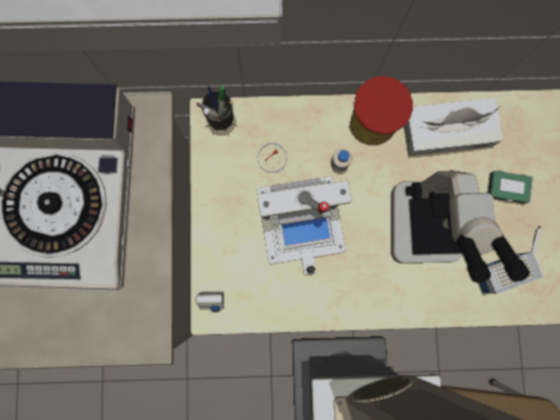

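The side view shows the red grip near (276,155) and the black post near (325,220). In the top view the grip is near (323,207), the hub near (306,198) and the post near (310,269). I'll enlarge both.

```bash
cat > h.py <<'E'
import cv2,numpy as np
from plant import robot,read_camera
def ray(c,u,v):
    E=c["extrinsics"];R,t=E[:3,:3],E[:3,3]
    d=R.T@np.linalg.solve(c["K"],[u,v,1.]); return -R.T@t,d
def onz(c,u,v,z):
    o,d=ray(c,u,v); return o+d*(z-o[2])/d[2]
def two(c1,p1,c2,p2):
    P=[c["K"]@c["extrinsics"][:3] for c in(c1,c2)]
    X=cv2.triangulatePoints(P[0],P[1],np.array(p1,float),np.array(p2,float))[:,0]; return X[:3]/X[3]
def proj(c,X):
    p=c["K"]@(c["extrinsics"]@np.r_[X,1])[:3]; return p[:2]/p[2]
def red(im,box):
    x0,y0,x1,y1=box; a=im[y0:y1,x0:x1].astype(int)
    m=((a[...,2]>90)&(a[...,2]>2*a[...,1])&(a[...,2]>2*a[...,0])).astype(np.uint8)
    n,l,s,ce=cv2.connectedComponentsWithStats(m); k=1+np.argmax(s[1:,4])
    return ce[k]+[x0,y0],s[k]+np.array([x0,y0,0,0,0])
E
python3 - <<'E'
from h import *
s,t=read_camera("side"),read_camera("top")
a=cv2.resize(s["image"][135:275,215:345],None,fx=3,fy=3,interpolation=2)
b=cv2.resize(t["image"][165:305,240:370],None,fx=3,fy=3,interpolation=2)
cv2.imwrite("pics/crop1.png",np.hstack([a,b]))
ps,ss=red(s["image"],(255,135,295,175)); pt,st=red(t["image"],(300,190,340,225))
print(ps,ss,pt,st,two(s,ps,t,pt))
for n,c,box in(("s",s,(315,205,335,235)),("t",t,(300,260,320,280))):
    x0,y0,x1,y1=box; m=(c["image"][y0:y1,x0:x1].max(2)<70).astype(np.uint8)
    _,l,st,ce=cv2.connectedComponentsWithStats(m);print(n,[(st[k]+[x0,y0,0,0,0],ce[k]+[x0,y0]) for k in range(1,len(st)) if st[k,4]>15])
E
```

```text
[275.  148.2] [272 146   7   5  30] [323.0625     206.77083333] [319 203  10   8  48] [0.54733595 0.14252103 0.25415336]
s [(array([322, 213,   7,  17,  81]), array([324.72839506, 220.81481481]))]
t [(array([308, 267,   6,   6,  28]), array([310.25, 269.25]))]
```

View pics/crop1.png

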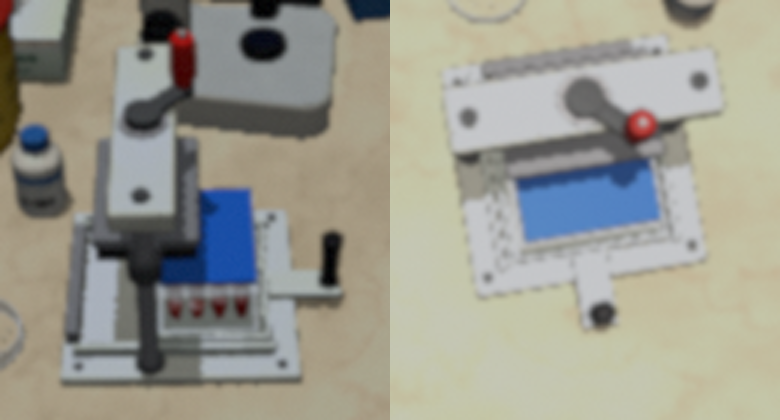

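The crops show, in full-image pixels:

| Feature | Side view | Top view |
|---|---|---|
| Grip top | (275.4,146) | (323.7,206.3) |
| Hub | (262.7,173) | (304.7,197) |
| Post top | (326,214) | (310.3,269) |

The bridge screws in the top view are at (266,204) and (343.3,191.7).

```bash
python3 - <<'E'
from h import *
s,t=read_camera("side"),read_camera("top")
np.set_printoptions(precision=4,suppress=True)
G=two(s,(275.4,146),t,(323.5,206.3));H=two(s,(262.7,173),t,(304.9,197.2));P=two(s,(326,214),t,(310.4,268.8))
print("grip top",G,"hub",H,"post top",P)
print("onz grip",onz(t,323.5,206.3,.258),onz(s,275.3,154,.236),"hub",onz(t,304.9,197.2,.213),onz(s,262.7,173,.213),"post",onz(t,310.4,268.8,.074),onz(s,325.2,221.5,.048))
f=lambda u,v:(240+(u-390)/3,165+v/3)
g=lambda u,v:(215+u/3,135+v/3)
for n,a,b,z in(("screws",f(468,117),f(700,80),.201),("base front",f(478,297),f(706,260),.012)):
    A,B=onz(t,*a,z),onz(t,*b,z); d=A-B; print(n,A,B,np.linalg.norm(d),np.degrees(np.arctan2(-d[0],d[1])))
A,B=onz(s,*g(63,381),.0),onz(s,*g(298,381),.0);d=A-B;print("side base",A,B,np.linalg.norm(d),np.degrees(np.arctan2(d[1],d[0])))
A,B=onz(s,*g(145,54),.201),onz(s,*g(141,196),.201);d=B-A;print("side screws",A,B,np.degrees(np.arctan2(-d[0],d[1])))
m=cv2.inRange(t["image"],(120,40,0),(255,160,80));m[:215]=0;m[250:]=0
m[:,:270]=0;m[:,340:]=0
c=max(cv2.findContours(m,0,1)[0],key=cv2.contourArea);print(cv2.minAreaRect(c))
E
```

```text
grip top [0.547  0.1423 0.2602] hub [0.5749 0.1759 0.206 ] post top [0.4209 0.1585 0.0721]
onz grip [0.5465 0.142  0.258 ] [0.549 0.14  0.236] hub [0.5741 0.1764 0.213 ] [0.5728 0.1844 0.213 ] post [0.4217 0.1587 0.074 ] [0.4202 0.1617 0.048 ]
screws [0.5632 0.2614 0.201 ] [0.5862 0.0903 0.201 ] 0.17274264177642173 7.667983639717329
base front [0.4378 0.2573 0.012 ] [0.4639 0.0626 0.012 ] 0.19646379043070547 7.6179244160817206
side base [0.6338 0.2814 0.    ] [0.4396 0.2586 0.    ] 0.1955924221616178 6.683485965592687
side screws [0.5858 0.0924 0.201 ] [0.5627 0.2632 0.201 ] 7.708777805821816
((304.4864807128906, 226.41888427734375), (7.891151428222656, 42.90813446044922), 80.53767395019531)
```

```bash
python3 - <<'E'
from h import *
s,t=read_camera("side"),read_camera("top")
for a,b in(((353,28),(478,274)),((353,28),(520,272)),((352,40),(478,274)),((352,40),(520,272))):
    X=two(s,a,t,b);print(X.round(3),proj(s,X).round(),proj(t,X).round())
E
python3 -m inch '[0,0,0,-4,100, 0,0,0,-8,100, 0,0,0,-13.7,100, -5,30,0,-13.7,100]'
```

```text
[ 0.396 -0.09   0.443] [351.  28.] [478. 276.]
[ 0.395 -0.177  0.41 ] [350.  28.] [520. 275.]
[ 0.395 -0.104  0.409] [350.  40.] [478. 276.]
[ 0.395 -0.196  0.372] [349.  40.] [520. 275.]
t: 0.73
tool_pos: [0.2117, -0.5314, 0.2166]
orientation: [-3.134, -0.194, 0.001]
force: [0.4, -0.0, -0.6]
opening: 0.093
gripper_force: 0.0
```

The eyepiece tips stand at about (0.395, -0.10 to -0.19, 0.4), so I'll route close to the base.

```bash
python3 -m inch '[6,38,0,0,100, 12,76,0,0,100, 18,114,0,0,100, 23,152,0,0,100, 28,190,0,0,100, 33,225,0,0,100, 38,255,0,0,100, 46,290,0,0,100, 46,290,0,0,100]'; python3 -c "
from plant import robot;print(robot.read_state()['q'])"
```

```text
t: 1.48
tool_pos: [0.259, -0.2353, 0.219]
orientation: [-3.134, -0.21, -0.003]
force: [-1.2, -1.4, 0.1]
opening: 0.0931
gripper_force: 0.0
[-8.86466522e-01 -6.06529181e-01  2.11130629e+00  1.84195872e-03
  1.63626891e+00  5.50465383e-01]
```

```bash
python3 -m inch '[18,38,0,0,100, 34,73,0,0,100, 40,110,0,0,100, 46,147,0,0,100, 54,187,0,0,100, 68,226,0,0,100, 90,261,0,0,100, 110,297,0,0,100, 125,334,0,0,100, 140,370,0,0,100]'; python3 -c "
from plant import robot;print(robot.read_state()['q'])"
```

```text
t: 2.32
tool_pos: [0.3987, 0.1328, 0.2188]
orientation: [3.135, 0.206, 0.002]
force: [0.4, -0.5, 1.2]
opening: 0.0926
gripper_force: 0.0
[ 1.99591708e-01 -3.78339249e-01  1.95506311e+00 -2.28107719e-04
  1.56385279e+00  1.63904533e+00]
```

```bash
python3 -m inch '[12,14,-30,0,100, 23.5,28,-65,0,100, 23.5,28,-105,0,100, 23.5,28,-105,0,100]'; python3 - <<'E'
from h import *
t=read_camera("top");s=read_camera("side")
a=cv2.resize(s["image"][135:275,235:365],None,fx=3,fy=3,interpolation=2)
b=cv2.resize(t["image"][185:325,240:370],None,fx=3,fy=3,interpolation=2)
cv2.imwrite("pics/crop2.png",np.hstack([a,b]))
E
```

```text
t: 2.65
tool_pos: [0.4165, 0.1579, 0.1057]
orientation: [3.132, 0.208, -0.019]
force: [-2.1, -0.4, -0.8]
opening: 0.0928
gripper_force: 0.0
```

View pics/crop2.png

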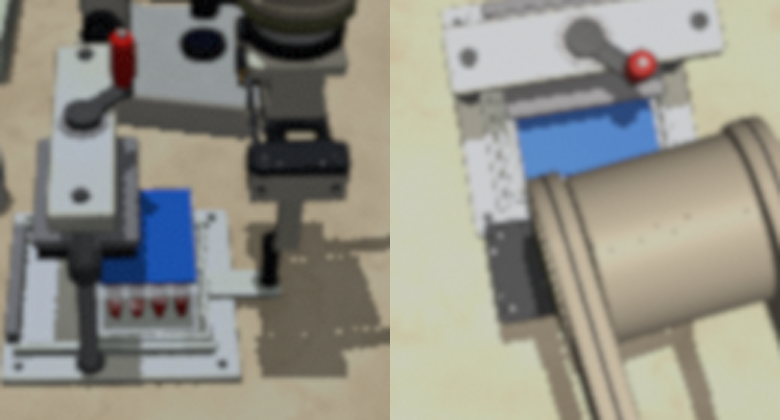

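The fingers straddle the post in the side view (post near (324,222), finger just above it). Next I lower and close.

```bash
python3 -m inch '[0,0,-35,0,100, 0,0,-68,0,100, 0,0,-70,0,100, 0,0,-70,0,30,0,0,-70,0,10,0,0,-70,0,10,0,0,-70,0,10,0,0,-70,0,10,0,0,-70,0,10]' 15;python3 -m inch '[0,0,0,0,10,0,0,0,0,10]'
```

```text
t: 3.5
tool_pos: [0.4222, 0.1588, 0.0448]
orientation: [-3.135, -0.205, -0.003]
force: [0.2, -0.1, -0.6]
opening: 0.0575
gripper_force: 0.0
t: 3.67
tool_pos: [0.4214, 0.1586, 0.0438]
orientation: [-3.135, -0.205, -0.0]
force: [0.4, 0.4, -0.4]
opening: 0.044
gripper_force: 0.0
```

```bash
python3 -m inch '[0,0,0,0,10,0,0,0,0,10,0,0,0,0,10,0,0,0,0,10,0,0,0,0,10]'
```

```text
t: 4.08
tool_pos: [0.4214, 0.1572, 0.0435]
orientation: [3.132, 0.205, -0.0]
force: [0.8, -6.7, 0.7]
opening: 0.0183
gripper_force: 15.0
```

```bash
python3 -m inch '[4,-1,0,0,10,9,-0.5,0,0,10,14,0,0,0,10,19,0.7,0,0,10,24,1.3,0,0,10,29,2,0,0,10,34,2.6,0,0,10,38,3.1,0,0,10,42,3.6,0,0,10,45,4,0,0,10]';python3 -m inch '[1.5,0.2,0,0,10,3,0.4,0,0,10,4,0.5,0,0,10,4.7,0.6,0,0,10,4.7,0.6,0,0,10,4.7,0.6,0,0,10]'
```

```text
t: 4.92
tool_pos: [0.4669, 0.1631, 0.0435]
orientation: [-3.134, -0.205, 0.0]
force: [-2.6, 5.7, 1.0]
opening: 0.0181
gripper_force: 15.0
t: 5.42
tool_pos: [0.4711, 0.1637, 0.0435]
orientation: [-3.134, -0.205, 0.001]
force: [-4.5, 5.2, 1.6]
opening: 0.0182
gripper_force: 15.0
```

```bash
python3 -m inch '[0.8,0.8,0,0,10,1.5,1.1,0,0,10,1.5,1.1,0,0,10]';python3 -m inch '[1,0.2,0,0,10,1.8,0.3,0,0,10,1.8,0.3,0,0,10]'
```

```text
t: 5.67
tool_pos: [0.4711, 0.1637, 0.0434]
orientation: [3.134, 0.205, -0.007]
force: [-12.2, -0.8, 9.7]
opening: 0.0181
gripper_force: 15.0
t: 5.92
tool_pos: [0.4717, 0.1638, 0.0431]
orientation: [3.133, 0.205, -0.011]
force: [-17.8, -2.2, 15.8]
opening: 0.0182
gripper_force: 15.0
```

```bash
python3 -m inch '[-2,0,0,0,10,-3.2,-0.3,0,0,10,-3.2,-0.3,0,0,50,-3.2,-0.3,0,0,50,-3.2,-0.3,0,0,50,-3.2,-0.3,0,0,50,-3.2,-0.3,0,0,50]';python3 -m inch '[0,0,20,0,60,0,0,50,0,60,-8,0,90,0,60,-16,0,130,0,60,-24,0,170,0,60,-32,0,205,0,60,-32,0,240,0,60,-32,0,240,0,60,-32,0,240,0,60]'; python3 - <<'E'
from h import *
t=read_camera("top");s=read_camera("side")
a=cv2.resize(s["image"][135:275,235:365],None,fx=3,fy=3,interpolation=2)
b=cv2.resize(t["image"][165:305,240:370],None,fx=3,fy=3,interpolation=2)
cv2.imwrite("pics/crop3.png",np.hstack([a,b]))
E
```

```text
t: 6.5
tool_pos: [0.4715, 0.1643, 0.0438]
orientation: [-3.135, -0.205, -0.001]
force: [1.1, -0.6, -0.1]
opening: 0.045
gripper_force: 0.0
t: 7.25
tool_pos: [0.4407, 0.1647, 0.2867]
orientation: [-3.134, -0.205, -0.009]
force: [0.5, -0.3, 0.1]
opening: 0.0559
gripper_force: 0.0
```

View pics/crop3.png

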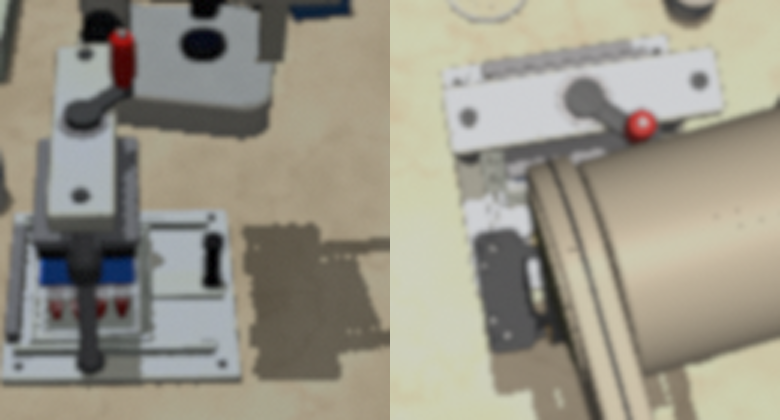

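Tray is home (post at side (306,222), tool read 0.4715 at the stop). Moving to the grip next.

```bash
python3 -m inch '[35,-8,0,0,60,70,-15,0,0,60,100,-22,0,0,60,107,-23,0,0,60,107,-23,-20,0,60,107,-23,-45,0,60,107,-23,-60,0,60,107,-23,-65,0,60,107,-23,-65,0,60,107,-23,-65,0,60]'; python3 - <<'E'
from h import *
s=read_camera("side")
a=cv2.resize(s["image"][115:205,215:335],None,fx=5,fy=5,interpolation=2)
cv2.imwrite("pics/crop4.png",a)
E
```

```text
t: 8.18
tool_pos: [0.5457, 0.1413, 0.2183]
orientation: [3.135, 0.205, -0.002]
force: [0.2, -0.1, -0.2]
opening: 0.0557
gripper_force: 0.0
```

View pics/crop4.png

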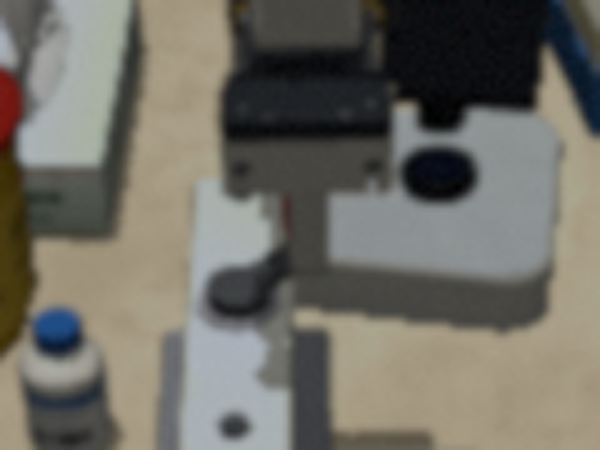

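The finger stands in front of the grip (column ~308, grip ~301), which fits. I'll close.

```bash
python3 -m inch '[0,0,2,0,15,0,0,2,0,15,0,0,2,0,15,0,0,2,0,15,0,0,2,0,15,0,0,2,0,15,0,0,2,0,15,0,0,2,0,15,0,0,2,0,15]' 30
```

```text
t: 8.98
tool_pos: [0.5463, 0.1413, 0.2208]
orientation: [-3.135, -0.205, -0.0]
force: [-0.3, 0.1, 2.4]
opening: 0.021
gripper_force: 30.0
```

```bash
cat > c.py <<'E'
# rows for a list of crank world angles (deg) relative to commanded xy C (mm); and force readout
from h import *
import sys
def rows(C,H,angs,r=45.0,hand=15):
    out=[]
    for a in np.radians(angs):
        d=np.array(H)+r*np.array([np.cos(a),np.sin(a)])-C
        out.append("%.1f,%.1f,0,0,%d"%(d[0],d[1],hand))
    print("["+", ".join(out)+"]"); print("C ->",np.round(np.array(C)+[float(v) for v in out[-1].split(",")[:2]],1))
def force(H):
    s=robot.read_state();p=s["tool_pos"][:2]*1000-H;a=np.arctan2(p[1],p[0]);f=s["force"]
    print("t %.2f ang %.1f r %.2f resist %.2f radial %.2f fz %.2f grip %.1f open %.4f"%(s["t"],np.degrees(a),np.hypot(*p),-(f[0]*np.sin(a)-f[1]*np.cos(a)),f[0]*np.cos(a)+f[1]*np.sin(a),f[2],s["gripper_force"],s["opening"]))
E
python3 -c "
from c import *
H=(575,177);rows((546.3,141.7),H,np.arange(-135,-183,-6));force(H)"
```

```text
[-3.1,3.5,0,0,15, -6.3,7.0,0,0,15, -9.0,10.8,0,0,15, -11.4,14.9,0,0,15, -13.3,19.2,0,0,15, -14.8,23.7,0,0,15, -15.7,28.3,0,0,15, -16.2,32.9,0,0,15]
C -> [530.1 174.6]
t 8.98 ang -128.8 r 45.83 resist -0.26 radial 0.10 fz 2.38 grip 30.0 open 0.0210
```

```bash
F='python3 -c "from c import *;force((575,177))"'; python3 -m inch '[-3,3.5,0,0,15, -6.3,7,0,0,15, -9,10.8,0,0,15]' >/dev/null; eval $F; python3 -m inch '[-2.4,4.1,0,0,15, -4.3,8.4,0,0,15, -5.8,12.9,0,0,15]'>/dev/null; eval $F;  python3 -m inch '[-0.9,4.6,0,0,15,-1.4,9.2,0,0,15]'; eval $F; python3 -c "
from c import *
H=(575,177);rows((530.1,174.6),H,np.arange(-189,-250,-7))"
```

```text
t 9.23 ang -146.6 r 46.19 resist 0.75 radial 5.68 fz 4.55 grip 30.0 open 0.0211
t 9.48 ang -164.9 r 46.48 resist 1.90 radial 6.48 fz 5.11 grip 30.0 open 0.0210
t: 9.65
tool_pos: [0.5285, 0.1745, 0.2208]
orientation: [3.135, 0.206, -0.004]
force: [-7.2, -1.5, 5.5]
opening: 0.0215
gripper_force: 30.0
t 9.65 ang -177.0 r 46.61 resist 1.16 radial 7.30 fz 5.50 grip 30.0 open 0.0215
[0.5,9.4,0,0,15, 1.6,14.8,0,0,15, 3.5,20.0,0,0,15, 5.9,24.9,0,0,15, 9.0,29.5,0,0,15, 12.5,33.7,0,0,15, 16.6,37.4,0,0,15, 21.1,40.6,0,0,15, 25.9,43.2,0,0,15]
C -> [556.  217.8]
```

```bash
python3 -c "
from c import *
H=(573,177);C=(530.1,174.6);rows(C,H,np.arange(-182,-250,-7))"
```

```text
[-2.1,4.0,0,0,15, -1.5,9.4,0,0,15, -0.4,14.8,0,0,15, 1.5,20.0,0,0,15, 3.9,24.9,0,0,15, 7.0,29.5,0,0,15, 10.5,33.7,0,0,15, 14.6,37.4,0,0,15, 19.1,40.6,0,0,15, 23.9,43.2,0,0,15]
C -> [554.  217.8]
```

```bash
F='python3 -c "from c import *;force((573,177))"'; python3 -m inch '[-2,4,0,0,15, -1.5,9.4,0,0,15, -0.4,14.8,0,0,15, 1.5,20,0,0,15]' >/dev/null; eval $F; python3 -m inch '[2.4,4.9,0,0,15,5.5,9.5,0,0,15, 9,13.7,0,0,15]' >/dev/null;eval $F; python3 -m inch '[4.1,3.7,0,0,15, 8.6,6.9,0,0,15, 13.4,9.5,0,0,15]';eval $F
python3 -c "
from c import *
H=(573,177);C=(554.0,217.8);rows(C,H,np.arange(-252,-316,-7))"
```

```text
t 9.98 ang 156.9 r 44.97 resist 2.12 radial -2.44 fz 1.09 grip 30.0 open 0.0214
t 10.23 ang 135.8 r 45.07 resist 1.63 radial -2.45 fz 2.45 grip 30.0 open 0.0212
t: 10.48
tool_pos: [0.5542, 0.2181, 0.2207]
orientation: [-3.134, -0.206, 0.0]
force: [-1.0, 0.4, 4.3]
opening: 0.021
gripper_force: 30.0
t 10.48 ang 114.6 r 45.17 resist 0.73 radial 0.72 fz 4.34 grip 30.0 open 0.0210
[5.1,2.0,0,0,15, 10.4,3.4,0,0,15, 15.9,4.1,0,0,15, 21.4,4.1,0,0,15, 26.8,3.5,0,0,15, 32.2,2.2,0,0,15, 37.3,0.3,0,0,15, 42.2,-2.2,0,0,15, 46.7,-5.3,0,0,15, 50.8,-9.0,0,0,15]
C -> [604.8 208.8]
```

```bash
F='python3 -c "from c import *;force((573,177))"'; python3 -m inch '[5.1,2.0,0,0,15, 10.4,3.4,0,0,15, 15.9,4.1,0,0,15, 21.4,4.1,0,0,15, 26.8,3.5,0,0,15]' >/dev/null; eval $F; python3 -m inch '[5.4,-1.3,0,0,15, 10.5,-3.2,0,0,15, 15.4,-5.7,0,0,15, 19.9,-8.8,0,0,15, 24,-12.5,0,0,15]'>/dev/null;eval $F
python3 -c "
from c import *
H=(573,177);C=(604.8,208.8);rows(C,H,np.arange(-322,-386,-7));rows((614.1,158.3),H,np.arange(-392,-456,-7))"
```

```text
t 10.90 ang 79.3 r 45.26 resist 1.33 radial 4.64 fz 3.22 grip 30.0 open 0.0210
t 11.32 ang 43.7 r 45.33 resist 1.28 radial 4.72 fz 3.23 grip 30.0 open 0.0211
[3.7,-4.1,0,0,15, 6.8,-8.6,0,0,15, 9.3,-13.5,0,0,15, 11.2,-18.6,0,0,15, 12.5,-24.0,0,0,15, 13.1,-29.4,0,0,15, 13.1,-34.9,0,0,15, 12.4,-40.4,0,0,15, 11.0,-45.7,0,0,15, 9.0,-50.8,0,0,15]
C -> [613.8 158. ]
[-2.9,-5.1,0,0,15, -6.1,-9.6,0,0,15, -9.8,-13.7,0,0,15, -14.0,-17.2,0,0,15, -18.6,-20.3,0,0,15, -23.5,-22.7,0,0,15, -28.7,-24.6,0,0,15, -34.1,-25.7,0,0,15, -39.5,-26.3,0,0,15, -45.0,-26.1,0,0,15]
C -> [569.1 132.2]
```

```bash
python3 -c "
from c import *
H=(573.6,177.7);C=(604.8,208.8);rows(C,H,np.arange(-322,-386,-7));rows((614.4,158.7),H,np.arange(-392,-456,-7))"
```

```text
[4.3,-3.4,0,0,15, 7.4,-7.9,0,0,15, 9.9,-12.8,0,0,15, 11.8,-17.9,0,0,15, 13.1,-23.3,0,0,15, 13.7,-28.7,0,0,15, 13.7,-34.2,0,0,15, 13.0,-39.7,0,0,15, 11.6,-45.0,0,0,15, 9.6,-50.1,0,0,15]
C -> [614.4 158.7]
[-2.6,-4.8,0,0,15, -5.8,-9.3,0,0,15, -9.5,-13.4,0,0,15, -13.7,-16.9,0,0,15, -18.3,-20.0,0,0,15, -23.2,-22.4,0,0,15, -28.4,-24.3,0,0,15, -33.8,-25.4,0,0,15, -39.2,-26.0,0,0,15, -44.7,-25.8,0,0,15]
C -> [569.7 132.9]
```

```bash
F='python3 -c "from c import *;force((573.6,177.7))"'; python3 -m inch '[4.3,-3.4,0,0,15, 7.4,-7.9,0,0,15, 9.9,-12.8,0,0,15, 11.8,-17.9,0,0,15, 13.1,-23.3,0,0,15]' >/dev/null; eval $F; python3 -m inch '[0.6,-5.4,0,0,15, 0.6,-10.9,0,0,15, -0.1,-16.4,0,0,15, -1.5,-21.7,0,0,15, -3.5,-26.8,0,0,15]'>/dev/null;eval $F
python3 -m inch '[-2.6,-4.8,0,0,15, -5.8,-9.3,0,0,15, -9.5,-13.4,0,0,15, -13.7,-16.9,0,0,15, -18.3,-20.0,0,0,15]'>/dev/null;eval $F
python3 -m inch '[-4.9,-2.4,0,0,15, -10.1,-4.3,0,0,15, -15.5,-5.4,0,0,15, -20.9,-6,0,0,15, -26.4,-5.8,0,0,15]'>/dev/null;eval $F
python3 -c "
from c import *
H=(573.6,177.7);rows((569.7,132.9),H,np.arange(-461,-519,-6))"
```

```text
t 11.73 ang 8.0 r 44.68 resist 0.65 radial -2.49 fz 6.49 grip 30.0 open 0.0213
t 12.15 ang -26.6 r 45.02 resist 0.79 radial -4.58 fz 5.31 grip 30.0 open 0.0212
t 12.57 ang -61.0 r 45.32 resist 1.91 radial -6.29 fz 4.57 grip 30.0 open 0.0213
t 12.98 ang -95.2 r 45.57 resist 1.39 radial -6.08 fz 4.22 grip 30.0 open 0.0213
[-4.7,0.6,0,0,15, -9.3,1.8,0,0,15, -13.7,3.4,0,0,15, -17.9,5.4,0,0,15, -21.9,7.9,0,0,15, -25.6,10.8,0,0,15, -29.0,14.1,0,0,15, -32.0,17.7,0,0,15, -34.7,21.6,0,0,15, -36.9,25.8,0,0,15]
C -> [532.8 158.7]
```

```bash
python3 -c "
from c import *
H=(573.4,178.6);rows((569.7,132.9),H,np.arange(-460,-510,-5))"
```

```text
[-4.1,1.4,0,0,15, -7.9,2.2,0,0,15, -11.7,3.4,0,0,15, -15.3,4.9,0,0,15, -18.8,6.7,0,0,15, -22.1,8.8,0,0,15, -25.2,11.2,0,0,15, -28.1,13.9,0,0,15, -30.8,16.8,0,0,15, -33.2,19.9,0,0,15]
C -> [536.5 152.8]
```

```bash
F='python3 -c "from c import *;force((573.4,178.6))"'; python3 -m inch '[-4,1.4,0,0,15, -7.9,2.2,0,0,15, -11.7,3.4,0,0,15, -15.3,4.9,0,0,15, -18.8,6.7,0,0,15]' >/dev/null; eval $F; python3 -m inch '[-3.3,2.1,0,0,15, -6.4,4.5,0,0,15, -9.3,7.2,0,0,15, -12,10.1,0,0,15, -14.4,13.2,0,0,15]'>/dev/null;eval $F
python3 -c "
from c import *
H=(573.4,178.6);rows((536.5,152.8),H,np.arange(-510,-560,-5))"
```

```text
t 13.40 ang -119.7 r 46.20 resist 0.79 radial 1.28 fz 5.36 grip 30.0 open 0.0212
t 13.82 ang -144.5 r 45.90 resist 1.29 radial 0.61 fz 5.30 grip 30.0 open 0.0208
[-2.1,3.3,0,0,15, -3.9,6.8,0,0,15, -5.4,10.4,0,0,15, -6.6,14.2,0,0,15, -7.4,18.0,0,0,15, -7.9,21.9,0,0,15, -8.1,25.8,0,0,15, -7.9,29.7,0,0,15, -7.4,33.6,0,0,15, -6.6,37.4,0,0,15]
C -> [529.9 190.2]
```

```bash
F='python3 -c "from c import *;force((573.4,178.6))"'; python3 -m inch '[-2.1,3.3,0,0,15, -3.9,6.8,0,0,15, -5.4,10.4,0,0,15]' >/dev/null; eval $F; python3 -m inch '[-1.2,3.8,0,0,15, -2,7.6,0,0,15, -2.5,11.5,0,0,15]'>/dev/null;eval $F
python3 -m inch '[-0.2,3.9,0,0,15, 0,7.8,0,0,15, 0.5,11.7,0,0,15, 1.3,15.5,0,0,15]'>/dev/null;eval $F
python3 -c "
from c import *
H=(573.4,178.6);rows((529.9,190.2),H,np.arange(-560,-610,-5))"
```

```text
t 14.07 ang -159.3 r 45.63 resist 1.01 radial -1.06 fz 5.38 grip 30.0 open 0.0210
t 14.32 ang -174.2 r 45.30 resist 0.90 radial -1.27 fz 5.16 grip 30.0 open 0.0211
t 14.65 ang 166.5 r 44.89 resist 3.54 radial -1.18 fz 5.51 grip 30.0 open 0.0213
[1.2,3.8,0,0,15, 2.7,7.4,0,0,15, 4.5,10.9,0,0,15, 6.6,14.2,0,0,15, 9.0,17.3,0,0,15, 11.7,20.2,0,0,15, 14.6,22.9,0,0,15, 17.7,25.3,0,0,15, 21.0,27.4,0,0,15, 24.5,29.2,0,0,15]
C -> [554.4 219.4]
```

```bash
F='python3 -c "from c import *;force((573.4,178.6))"'; python3 -m inch '[1.2,3.8,0,0,15, 2.7,7.4,0,0,15, 4.5,10.9,0,0,15]' >/dev/null; eval $F; python3 -m inch '[2.1,3.3,0,0,15, 4.5,6.4,0,0,15]'>/dev/null;eval $F
python3 -m inch '[2.7,2.9,0,0,15, 5.6,5.6,0,0,15]'>/dev/null;eval $F
python3 -c "
from c import *
H=(573.4,178.6);rows((544.5,213.1),H,np.arange(-594,-634,-4))"
```

```text
t 14.90 ang 151.4 r 44.59 resist 2.61 radial -2.37 fz 6.22 grip 30.0 open 0.0209
t 15.07 ang 141.4 r 44.39 resist 4.17 radial -3.47 fz 5.01 grip 30.0 open 0.0209
t 15.23 ang 131.2 r 44.21 resist 3.69 radial -2.62 fz 5.74 grip 30.0 open 0.0214
[2.4,1.9,0,0,15, 5.1,3.7,0,0,15, 7.8,5.2,0,0,15, 10.6,6.6,0,0,15, 13.5,7.8,0,0,15, 16.5,8.8,0,0,15, 19.5,9.5,0,0,15, 22.6,10.1,0,0,15, 25.8,10.4,0,0,15, 28.9,10.5,0,0,15]
C -> [573.4 223.6]
```

```bash
F='python3 -c "from c import *;force((573.4,178.6))"'; python3 -m inch '[2.4,1.9,0,0,15, 5.1,3.7,0,0,15]' >/dev/null; eval $F; python3 -m inch '[2.7,1.5,0,0,15, 5.5,2.9,0,0,15]'>/dev/null;eval $F
python3 -m inch '[2.9,1.2,0,0,15, 5.9,2.2,0,0,15]'>/dev/null;eval $F
python3 -m inch '[3,0.7,0,0,15, 6.1,1.3,0,0,15]'>/dev/null;eval $F
python3 -c "
from c import *
H=(573.4,178.6);rows((567.1,223.2),H,np.arange(-626,-666,-4))"
```

```text
t 15.40 ang 123.1 r 44.07 resist 3.59 radial -2.66 fz 6.38 grip 30.0 open 0.0213
t 15.57 ang 115.1 r 43.97 resist 3.73 radial -2.86 fz 6.97 grip 30.0 open 0.0215
t 15.73 ang 107.0 r 43.88 resist 3.21 radial -2.17 fz 7.69 grip 30.0 open 0.0210
t 15.90 ang 98.9 r 43.82 resist 3.27 radial -3.44 fz 7.37 grip 30.0 open 0.0216
[3.2,0.3,0,0,15, 6.3,0.4,0,0,15, 9.4,0.3,0,0,15, 12.6,-0.0,0,0,15, 15.7,-0.6,0,0,15, 18.7,-1.3,0,0,15, 21.7,-2.3,0,0,15, 24.6,-3.5,0,0,15, 27.4,-4.9,0,0,15, 30.1,-6.4,0,0,15]
C -> [597.2 216.8]
```

```bash
F='python3 -c "from c import *;force((573.4,178.6))"'; python3 -m inch '[3.2,0.2,0,0,15, 6.3,0.3,0,0,15]' >/dev/null; eval $F; python3 -m inch '[3.1,-0.1,0,0,15, 6.3,-0.4,0,0,15]'>/dev/null;eval $F
python3 -m inch '[3,-0.6,0,0,15]'>/dev/null;eval $F
python3 -m inch '[3,-0.8,0,0,15]'>/dev/null;eval $F
python3 -c "
from c import *
H=(573.4,178.6);rows((585.7,221.7),H,np.arange(-648,-688,-4))"
```

```text
t 16.07 ang 90.9 r 43.79 resist 3.53 radial -3.77 fz 8.62 grip 30.0 open 0.0219
t 16.23 ang 83.2 r 43.78 resist 6.63 radial -3.87 fz 7.72 grip 30.0 open 0.0215
t 16.32 ang 79.3 r 43.78 resist 6.59 radial -2.71 fz 8.88 grip 30.0 open 0.0212
t 16.40 ang 75.4 r 43.81 resist 5.13 radial -3.26 fz 9.66 grip 30.0 open 0.0214
[1.6,-0.3,0,0,15, 4.6,-1.4,0,0,15, 7.4,-2.7,0,0,15, 10.2,-4.1,0,0,15, 12.9,-5.8,0,0,15, 15.4,-7.6,0,0,15, 17.8,-9.7,0,0,15, 20.1,-11.8,0,0,15, 22.2,-14.2,0,0,15, 24.1,-16.6,0,0,15]
C -> [609.8 205.1]
```

```bash
F='python3 -c "from c import *;force((573.4,178.6))"'; python3 -m inch '[2.3,-0.6,0,0,15]' >/dev/null; eval $F; python3 -m inch '[2.3,-0.8,0,0,15]'>/dev/null;eval $F
python3 -m inch '[2.8,-1.3,0,0,15]'>/dev/null;eval $F
python3 -c "
from c import *
H=(573.4,178.6);rows((593.1,219.0),H,np.arange(-657,-688,-3))"
```

```text
t 16.48 ang 72.2 r 43.80 resist 5.51 radial -4.48 fz 9.02 grip 30.0 open 0.0212
t 16.57 ang 69.2 r 43.84 resist 5.88 radial -4.40 fz 9.28 grip 30.0 open 0.0212
t 16.65 ang 65.3 r 43.87 resist 6.64 radial -4.08 fz 9.52 grip 30.0 open 0.0212
[0.7,-0.3,0,0,15, 2.8,-1.4,0,0,15, 4.8,-2.7,0,0,15, 6.8,-4.0,0,0,15, 8.6,-5.4,0,0,15, 10.4,-7.0,0,0,15, 12.1,-8.6,0,0,15, 13.7,-10.3,0,0,15, 15.3,-12.1,0,0,15, 16.7,-13.9,0,0,15, 18.0,-15.9,0,0,15]
C -> [611.1 203.1]
```

```bash
F='python3 -c "from c import *;force((573.4,178.6))"'; python3 -m inch '[1.8,-0.8,0,0,15]' >/dev/null; eval $F; python3 -m inch '[2.1,-1.2,0,0,15]'>/dev/null;eval $F
python3 -m inch '[2,-1.3,0,0,15]'>/dev/null;eval $F
python3 -m inch '[2,-1.3,0,0,15]';eval $F
python3 -c "
from c import *
H=(573.4,178.6);rows((601.0,214.4),H,np.arange(-669,-700,-3))"
```

```text
t 16.73 ang 62.6 r 43.88 resist 6.51 radial -4.25 fz 8.84 grip 30.0 open 0.0212
t 16.82 ang 59.7 r 43.90 resist 5.40 radial -4.16 fz 8.89 grip 30.0 open 0.0213
t 16.90 ang 56.8 r 43.95 resist 6.33 radial -4.10 fz 8.63 grip 30.0 open 0.0211
t: 16.98
tool_pos: [0.5993, 0.2141, 0.2207]
orientation: [3.135, 0.206, -0.005]
force: [-8.3, -0.3, 9.2]
opening: 0.0212
gripper_force: 30.0
t 16.98 ang 53.9 r 43.99 resist 6.59 radial -5.12 fz 9.17 grip 30.0 open 0.0212
[0.7,-0.8,0,0,15, 2.5,-2.4,0,0,15, 4.2,-4.0,0,0,15, 5.8,-5.7,0,0,15, 7.4,-7.5,0,0,15, 8.8,-9.3,0,0,15, 10.1,-11.3,0,0,15, 11.4,-13.3,0,0,15, 12.5,-15.4,0,0,15, 13.5,-17.5,0,0,15, 14.4,-19.7,0,0,15]
C -> [615.4 194.7]
```

```bash
F='python3 -c "from c import *;force((573.4,178.6))"'; python3 -m inch '[1.6,-1.6,0,0,15]' >/dev/null; eval $F; python3 -m inch '[1.7,-1.6,0,0,15]'>/dev/null;eval $F
python3 -m inch '[1.6,-1.7,0,0,15]'>/dev/null;eval $F
python3 -m inch '[1.5,-1.8,0,0,15]'>/dev/null;eval $F
python3 -c "
from c import *
H=(573.4,178.6);rows((607.4,207.7),H,np.arange(-681,-718,-3))"
```

```text
t 17.07 ang 51.3 r 43.99 resist 7.52 radial -3.28 fz 8.31 grip 30.0 open 0.0214
t 17.15 ang 48.5 r 44.02 resist 9.32 radial -2.67 fz 9.11 grip 30.0 open 0.0214
t 17.23 ang 45.8 r 44.06 resist 8.37 radial -2.50 fz 9.47 grip 30.0 open 0.0209
t 17.32 ang 43.1 r 44.06 resist 9.47 radial -1.33 fz 7.74 grip 30.0 open 0.0216
[1.0,-0.8,0,0,15, 2.4,-2.6,0,0,15, 3.7,-4.6,0,0,15, 5.0,-6.6,0,0,15, 6.1,-8.7,0,0,15, 7.1,-10.8,0,0,15, 8.0,-13.0,0,0,15, 8.8,-15.2,0,0,15, 9.5,-17.5,0,0,15, 10.0,-19.7,0,0,15, 10.4,-22.1,0,0,15, 10.8,-24.4,0,0,15, 10.9,-26.7,0,0,15]
C -> [618.3 181. ]
```

```bash
F='python3 -c "from c import *;force((573.4,178.6))"'; for i in 1 2 3; do python3 -m inch '[0,0,0,0,15]' >/dev/null; eval $F;done
```

```text
t 17.40 ang 42.6 r 44.08 resist 6.60 radial -2.71 fz 8.64 grip 30.0 open 0.0209
t 17.48 ang 42.7 r 44.10 resist 7.88 radial -2.49 fz 9.25 grip 30.0 open 0.0213
t 17.57 ang 42.7 r 44.08 resist 6.61 radial -1.93 fz 8.19 grip 30.0 open 0.0210
```

```bash
F='python3 -c "from c import *;force((573.4,178.6))"'; for i in 1 2; do python3 -m inch '[0.6,-0.6,0,0,15]' >/dev/null; eval $F; done; python3 -m inch '[0.5,-0.6,0,0,15]' >/dev/null; eval $F;  python3 -m inch '[0,0,0,0,15]' >/dev/null; eval $F; python3 -m inch '[0,0,0,0,15]' >/dev/null; eval $F
```

```text
t 17.65 ang 42.2 r 44.11 resist 10.31 radial -2.96 fz 8.84 grip 30.0 open 0.0211
t 17.73 ang 41.3 r 44.14 resist 8.93 radial -3.63 fz 7.78 grip 30.0 open 0.0212
t 17.82 ang 40.3 r 44.14 resist 11.67 radial -3.25 fz 8.14 grip 30.0 open 0.0211
t 17.90 ang 40.2 r 44.15 resist 9.77 radial -2.00 fz 8.72 grip 30.0 open 0.0211
t 17.98 ang 40.2 r 44.14 resist 8.77 radial -3.69 fz 8.86 grip 30.0 open 0.0211
```

```bash
cat > avg.py <<'E'
from h import *
v=[]
for i in range(6):
    read_camera("top"); s=robot.read_state(); p=s["tool_pos"][:2]*1000-np.array([573.4,178.6]); a=np.arctan2(p[1],p[0]); f=s["force"]
    v.append(-(f[0]*np.sin(a)-f[1]*np.cos(a)))
print("t %.2f"%s["t"],np.round(v,1),np.mean(v),np.degrees(a))
E
python3 avg.py
```

```text
t 18.28 [ 9.2  9.9  9.5 10.6  9.7  8.9] 9.626110575918188 40.19799586844806
```

```bash
python3 -m inch '[0.2,-0.2,0,0,15]'; python3 avg.py; python3 -m inch '[0,0,0,0,15,0,0,0,0,15,0,0,0,0,15,0,0,0,0,15,0,0,0,0,15,0,0,0,0,15]' >/dev/null; python3 avg.py;python3 -m inch '[0,0,0,0,15,0,0,0,0,15,0,0,0,0,15,0,0,0,0,15]' >/dev/null; python3 avg.py
```

```text
t: 18.37
tool_pos: [0.6072, 0.207, 0.2207]
orientation: [-3.133, -0.207, 0.005]
force: [-9.2, 6.6, 9.0]
opening: 0.0212
gripper_force: 30.0
t 18.67 [ 9.6 10.9 10.   9.2  9.2  9.1] 9.672344596176897 40.0295364962213
t 19.47 [ 9.3 10.5  9.7 10.9  9.1  9.2] 9.791280361634891 40.021636523469944
t 20.10 [ 9.7  8.9  9.6  9.9 10.2 10.1] 9.721501524551877 40.0576357218944
```

```bash
python3 -c "
from c import *
H=(573.4,178.6);C=np.array((609.3,205.7))
rows(C,H,np.arange(-680,-634,5));C=H+45*np.array([np.cos(np.radians(-635)),np.sin(np.radians(-635))])
for k in range(4):
    a0=-635+56*k; C=np.array(H)+45*np.array([np.cos(np.radians(a0)),np.sin(np.radians(a0))]); rows(C.round(1),H,a0+7*np.arange(1,9))"
```

```text
[-1.4,1.8,0,0,15, -4.1,4.7,0,0,15, -7.0,7.4,0,0,15, -10.1,9.8,0,0,15, -13.4,11.9,0,0,15, -16.9,13.7,0,0,15, -20.5,15.2,0,0,15, -24.3,16.4,0,0,15, -28.1,17.2,0,0,15, -32.0,17.7,0,0,15]
C -> [577.3 223.4]
[-5.5,0.2,0,0,15, -10.9,-0.4,0,0,15, -16.3,-1.5,0,0,15, -21.5,-3.4,0,0,15, -26.4,-5.8,0,0,15, -31.0,-8.9,0,0,15, -35.2,-12.4,0,0,15, -38.9,-16.5,0,0,15]
C -> [538.4 206.9]
[-3.2,-4.5,0,0,15, -5.8,-9.3,0,0,15, -7.8,-14.4,0,0,15, -9.2,-19.7,0,0,15, -9.9,-25.2,0,0,15, -9.9,-30.7,0,0,15, -9.3,-36.1,0,0,15, -8.0,-41.5,0,0,15]
C -> [530.4 165.4]
[1.9,-5.1,0,0,15, 4.4,-10.0,0,0,15, 7.5,-14.5,0,0,15, 11.2,-18.6,0,0,15, 15.3,-22.3,0,0,15, 19.8,-25.4,0,0,15, 24.7,-27.9,0,0,15, 29.8,-29.8,0,0,15]
C -> [560.2 135.6]
[5.4,-1.3,0,0,15, 10.8,-1.9,0,0,15, 16.3,-1.9,0,0,15, 21.8,-1.2,0,0,15, 27.1,0.2,0,0,15, 32.2,2.2,0,0,15, 37.0,4.8,0,0,15, 41.5,8.0,0,0,15]
C -> [601.7 143.6]
```

```bash
F='python3 -c "from c import *;force((573.4,178.6))"'; python3 -m inch '[-1.4,1.8,0,0,15, -4.1,4.7,0,0,15, -7.0,7.4,0,0,15, -10.1,9.8,0,0,15, -13.4,11.9,0,0,15, -16.9,13.7,0,0,15, -20.5,15.2,0,0,15, -24.3,16.4,0,0,15, -28.1,17.2,0,0,15, -32.0,17.7,0,0,15]' >/dev/null; eval $F
python3 -m inch '[-5.5,0.2,0,0,15, -10.9,-0.4,0,0,15, -16.3,-1.5,0,0,15, -21.5,-3.4,0,0,15, -26.4,-5.8,0,0,15, -31.0,-8.9,0,0,15, -35.2,-12.4,0,0,15, -38.9,-16.5,0,0,15]' >/dev/null; eval $F
python3 -m inch '[-3.2,-4.5,0,0,15, -5.8,-9.3,0,0,15, -7.8,-14.4,0,0,15, -9.2,-19.7,0,0,15, -9.9,-25.2,0,0,15, -9.9,-30.7,0,0,15, -9.3,-36.1,0,0,15, -8.0,-41.5,0,0,15]' >/dev/null; eval $F
```

```text
t 20.93 ang 84.9 r 43.80 resist -1.75 radial -4.50 fz 5.24 grip 30.0 open 0.0213
t 21.60 ang 141.4 r 44.44 resist -2.97 radial -6.52 fz 3.56 grip 30.0 open 0.0216
t 22.27 ang -162.5 r 45.61 resist -3.03 radial -1.21 fz 5.22 grip 30.0 open 0.0212
```

```bash
F='python3 -c "from c import *;force((573.4,178.6))"'; python3 -m inch '[1.9,-5.1,0,0,15, 4.4,-10.0,0,0,15, 7.5,-14.5,0,0,15, 11.2,-18.6,0,0,15, 15.3,-22.3,0,0,15, 19.8,-25.4,0,0,15, 24.7,-27.9,0,0,15, 29.8,-29.8,0,0,15]' >/dev/null; eval $F
python3 -m inch '[5.4,-1.3,0,0,15, 10.8,-1.9,0,0,15, 16.3,-1.9,0,0,15, 21.8,-1.2,0,0,15, 27.1,0.2,0,0,15, 32.2,2.2,0,0,15, 37.0,4.8,0,0,15, 41.5,8.0,0,0,15,41.5,8.0,0,0,15]' >/dev/null; eval $F
```

```text
t 22.93 ang -107.6 r 46.32 resist -3.39 radial 0.03 fz 7.94 grip 30.0 open 0.0213
t 23.68 ang -51.9 r 45.94 resist 0.97 radial 2.26 fz 6.28 grip 30.0 open 0.0211
```

```bash
python3 -m inch '[0,0,0,0,60,0,0,0,0,60,0,0,0,0,60,0,0,0,0,60,0,0,0,0,60,0,0,0,0,60]' ; python3 -m inch '[0,0,20,0,60,0,0,50,0,60,0,0,80,0,60,-30,0,90,0,60,-65,0,90,0,60,-100,0,90,0,60,-135,0,90,0,60,-170,0,90,0,60,-205,10,90,0,60,-205,10,90,0,60]'; python3 - <<'E'
from h import *
t=read_camera("top");s=read_camera("side")
a=cv2.resize(s["image"][135:275,215:345],None,fx=3,fy=3,interpolation=2)
b=cv2.resize(t["image"][165:305,240:370],None,fx=3,fy=3,interpolation=2)
cv2.imwrite("pics/crop5.png",np.hstack([a,b])); cv2.imwrite("pics/top5.png",t["image"])
E
```

```text
t: 24.18
tool_pos: [0.6013, 0.1431, 0.2203]
orientation: [3.135, 0.205, -0.001]
force: [-0.4, 0.2, -0.2]
opening: 0.054
gripper_force: 0.0
t: 25.02
tool_pos: [0.3923, 0.1541, 0.3112]
orientation: [-3.134, -0.207, 0.0]
force: [0.2, -1.0, -0.0]
opening: 0.0557
gripper_force: 0.0
```

View pics/crop5.png

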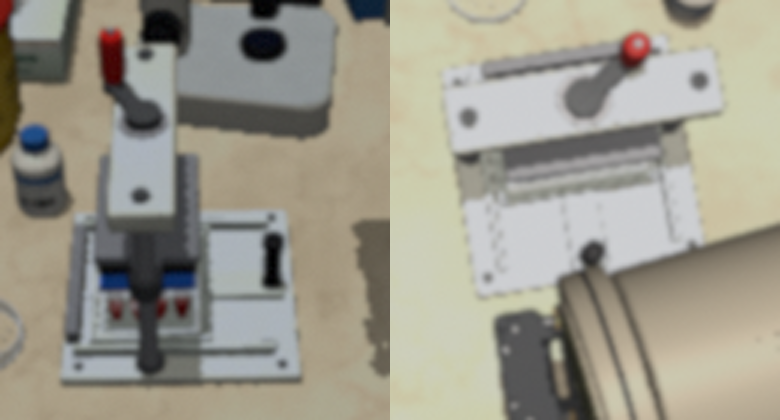

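View pics/top5.png

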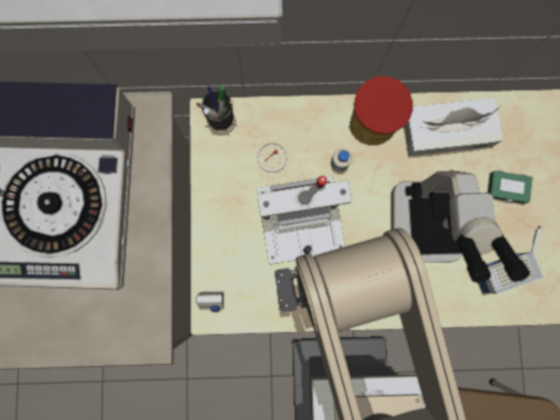

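The tray is in (post at crop (272,260)) and the grip is free at top (322,181). The lid is flush, the bottle, dish and timer haven't moved, and the crank has come back about 220° past lid contact, which puts the pad about 14 mm clear.

```bash
python3 -m inch '[0,0,0,0,60,0,0,0,0,60,0,0,0,0,60]'; python3 -c "
from plant import job;print(job.close_job())"
```

```text
t: 25.37
tool_pos: [0.3973, 0.1529, 0.3104]
orientation: [3.135, 0.204, -0.001]
force: [-0.1, -0.5, 0.4]
opening: 0.0558
gripper_force: 0.0
the job is handed in; nothing more can be done
None
```

The job is handed in at 25 s, with no verdict shown: tray pushed to its stop, lid pressed home, about 9.7 N averaged at the grip and held for about 2 s (one noisy reading of 11.7 N just before), crank turned back to leave the pad about 14 mm clear by crank angle, grip released, and nothing round the press seen to move.

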